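Count spare pegs into the pot

TASK

Put spare clothes pegs away out of the sun: add loose pegs to the open ceramic pot until it holds exactly four, counting the one already in it, then put the pot's lid on properly so that it sits level in the rim. Leave the last two pegs lying where they are, keep the pot standing in its place, and do not disturb the funnel or the steel pole cap.

Things in the scene. Friction and masses are not known exactly. Their poses are not given: they have to be found in the camera images.
- peg1: pale pink plastic clothes peg lying on its side, 93 long, 14 thick (upright when lying flat); origin at mid-length at the centre of the underside, local z up, local +x towards the spread handle ends (30 across at the tips), -x towards the closed jaw; between local x=-45 and 0 the two legs run parallel, 17 across local y: grip there. It starts on the shelf.
- peg2: pale pink plastic clothes peg lying on its side, 93 long, 14 thick (upright when lying flat); origin at mid-length at the centre of the underside, local z up, local +x towards the spread handle ends (30 across at the tips), -x towards the closed jaw; between local x=-45 and 0 the two legs run parallel, 17 across local y: grip there. It starts on the shelf.
- peg3: pale pink plastic clothes peg lying on its side, 93 long, 14 thick (upright when lying flat); origin at mid-length at the centre of the underside, local z up, local +x towards the spread handle ends (30 across at the tips), -x towards the closed jaw; between local x=-45 and 0 the two legs run parallel, 17 across local y: grip there. It starts on the shelf.
- peg4: pale pink plastic clothes peg lying on its side, 93 long, 14 thick (upright when lying flat); origin at mid-length at the centre of the underside, local z up, local +x towards the spread handle ends (30 across at the tips), -x towards the closed jaw; between local x=-45 and 0 the two legs run parallel, 17 across local y: grip there. It starts on the shelf.
- peg5: pale pink plastic clothes peg lying on its side, 93 long, 14 thick (upright when lying flat); origin at mid-length at the centre of the underside, local z up, local +x towards the spread handle ends (30 across at the tips), -x towards the closed jaw; between local x=-45 and 0 the two legs run parallel, 17 across local y: grip there. It starts on the shelf.
- peg6: pale pink plastic clothes peg lying on its side, 93 long, 14 thick (upright when lying flat); origin at mid-length at the centre of the underside, local z up, local +x towards the spread handle ends (30 across at the tips), -x towards the closed jaw; between local x=-45 and 0 the two legs run parallel, 17 across local y: grip there. It starts in the bottom of the pot.
- pot: white ceramic pot, open at the top and standing loose on the shelf: 152 outside diameter, 100 high, wall 5 (mouth 142 inside), bottom 8 thick; origin at the centre of its underside, z up. 1.3 kg
- pot_mouth (a point): centre of the pot's mouth, level with the rim, 100 above the shelf
- lid: round white ceramic lid lying knob up on the shelf: plug 132 diameter and 10 high below a flange of 156 diameter (its underside at 10, its rim top at 15), then a knob. 52 high in all; origin at the centre of the plug's underside, z up. When seated, the flange rests on the pot's rim and the origin is 90 above the pot's. 0.28 kg
- lid_knob (a point): grip centre of the lid's knob, on the axis 40 above the lid's origin; the knob is a cylinder 32 diameter from 28 to 52, on a thinner 24 neck
- funnel: small aluminium funnel standing mouth down, 90 diameter, 95 high, origin at the centre of its underside; leave alone
- pole_cap: steel end cap of a laundry pole standing upright, 50 diameter at its foot, 42 above, 60 high, origin at the centre of its underside; leave alone
Mind the look-alikes: they are no part of the job. Leave any blue or pink look-alike of the lid alone.

How it is judged:
On the way:
1. the pot holds exactly four pegs, the first one included, and the other two still lie within 40 mm of where they started (horizontal distance between peg6 and pot below 0.07 m and z of peg6 in the frame of pot between 0 and 0.09 m and ((distance of each of peg1, peg2 from where it was at the start of the episode below 0.04 m and height (world z) of each of peg1, peg2 below 0.02 m and horizontal distance between each of peg3, peg4, peg5 and pot below 0.07 m and z of peg3 in the frame of pot between 0 and 0.09 m and z of peg4 in the frame of pot between 0 and 0.09 m and z of peg5 in the frame of pot between 0 and 0.09 m) or (distance of each of peg1, peg3 from where it was at the start of the episode below 0.04 m and height (world z) of each of peg1, peg3 below 0.02 m and horizontal distance between each of peg2, peg4, peg5 and pot below 0.07 m and z of peg2 in the frame of pot between 0 and 0.09 m and z of peg4 in the frame of pot between 0 and 0.09 m and z of peg5 in the frame of pot between 0 and 0.09 m) or (distance of each of peg1, peg4 from where it was at the start of the episode below 0.04 m and height (world z) of each of peg1, peg4 below 0.02 m and horizontal distance between each of peg2, peg3, peg5 and pot below 0.07 m and z of peg2 in the frame of pot between 0 and 0.09 m and z of peg3 in the frame of pot between 0 and 0.09 m and z of peg5 in the frame of pot between 0 and 0.09 m) or (distance of each of peg1, peg5 from where it was at the start of the episode below 0.04 m and height (world z) of each of peg1, peg5 below 0.02 m and horizontal distance between each of peg2, peg3, peg4 and pot below 0.07 m and z of peg2 in the frame of pot between 0 and 0.09 m and z of peg3 in the frame of pot between 0 and 0.09 m and z of peg4 in the frame of pot between 0 and 0.09 m) or (horizontal distance between each of peg1, peg4, peg5 and pot below 0.07 m and z of peg1 in the frame of pot between 0 and 0.09 m and distance of each of peg2, peg3 from where it was at the start of the episode below 0.04 m and height (world z) of each of peg2, peg3 below 0.02 m and z of peg4 in the frame of pot between 0 and 0.09 m and z of peg5 in the frame of pot between 0 and 0.09 m) or (horizontal distance between each of peg1, peg3, peg5 and pot below 0.07 m and z of peg1 in the frame of pot between 0 and 0.09 m and distance of each of peg2, peg4 from where it was at the start of the episode below 0.04 m and height (world z) of each of peg2, peg4 below 0.02 m and z of peg3 in the frame of pot between 0 and 0.09 m and z of peg5 in the frame of pot between 0 and 0.09 m) or (horizontal distance between each of peg1, peg3, peg4 and pot below 0.07 m and z of peg1 in the frame of pot between 0 and 0.09 m and distance of each of peg2, peg5 from where it was at the start of the episode below 0.04 m and height (world z) of each of peg2, peg5 below 0.02 m and z of peg3 in the frame of pot between 0 and 0.09 m and z of peg4 in the frame of pot between 0 and 0.09 m) or (horizontal distance between each of peg1, peg2, peg5 and pot below 0.07 m and z of peg1 in the frame of pot between 0 and 0.09 m and z of peg2 in the frame of pot between 0 and 0.09 m and distance of each of peg3, peg4 from where it was at the start of the episode below 0.04 m and height (world z) of each of peg3, peg4 below 0.02 m and z of peg5 in the frame of pot between 0 and 0.09 m) or (horizontal distance between each of peg1, peg2, peg4 and pot below 0.07 m and z of peg1 in the frame of pot between 0 and 0.09 m and z of peg2 in the frame of pot between 0 and 0.09 m and distance of each of peg3, peg5 from where it was at the start of the episode below 0.04 m and height (world z) of each of peg3, peg5 below 0.02 m and z of peg4 in the frame of pot between 0 and 0.09 m) or (horizontal distance between each of peg1, peg2, peg3 and pot below 0.07 m and z of peg1 in the frame of pot between 0 and 0.09 m and z of peg2 in the frame of pot between 0 and 0.09 m and z of peg3 in the frame of pot between 0 and 0.09 m and distance of each of peg4, peg5 from where it was at the start of the episode below 0.04 m and height (world z) of each of peg4, peg5 below 0.02 m))), for 0.3 s.
At the end, for the whole second after the job is handed in: Exactly four pegs (the one there and three more) in the pot; the other two lie within 40 mm of their starts. Lid knob up in the rim: centred within 8 mm, height within 4 mm, tilt under 0.05 rad. Pot upright, within 40 mm of its start (tilt under 0.05 rad); pot and lid at rest (all of step 1 and horizontal distance between lid and pot below 0.008 m and z of lid in the frame of pot between 0.085 and 0.094 m and angle between the z axis of lid and the z axis of pot, either way round below 0.05 rad and angle between lid's own z axis and vertical below 0.06 rad and angle between pot's own z axis and vertical below 0.05 rad and distance of pot from where it was at the start of the episode below 0.04 m and linear speed of each of lid, pot below 0.02 m/s); the robot touches nothing.
It fails at once if the funnel is moved by over 30 mm or tipped (distance of funnel from where it was at the start of the episode above 0.03 m or angle between funnel's own z axis and vertical above 0.3 rad).
It fails at once if the pole cap is moved by over 30 mm or tipped (distance of pole_cap from where it was at the start of the episode above 0.03 m or angle between pole_cap's own z axis and vertical above 0.3 rad).
It fails at once if the pot is tipped by over 0.4 rad (angle between pot's own z axis and vertical above 0.4 rad).
It also fails if it takes over 72 s, if anything falls off the work surface, if the arm or the gripper's body presses on something with over 40 N, if the wrist force passes 120 N, or if a joint passes its speed limit or range.

ROBOT

A 7-joint arm with a two-finger parallel gripper is mounted at the origin on the work surface. World frame = base frame: x ahead of the robot, y to its left, z up, the work surface at z = 0. Lengths are in m, angles in rad, forces in N, time in s.
With the tool pointing down it reaches from about 0.4 to 0.85 m from the base axis. Payload 4.4 kg.
Tool frame: the origin (TCP) lies on the centre line of the jaws, within the pads' length; the fingertips stand 11 mm ahead of it and the grasp point (between the pads) lies 8 mm behind it; z points along the fingers, y is the line along which they close (so a half turn about z gives the same grasp; the last joint's range is limited). The gripper opens to 94 mm and grips with 3 to 60 N. Pads are 16 mm wide; open, the fingers measure 119 mm over their backs; the gripper's body (75 mm by 177 mm) begins 78 mm behind the grasp point.
Start: joints at [1.062, 0.628, 0.038, 1.517, -0.027, 0.996, -0.02], TCP at [0.279, -0.587, 0.216] pointing down, gripper open.
Joint ranges: [-3.06, 3.06], [-0.37, 2.12], [-1.25, 1.32], [0.18, 2.47], [-1.1, 4.24], [0.23, 1.98], [-2.94, 2.94]. Speed limits (rad/s): [2.57, 2.57, 3.14, 3.14, 3.14, 3.14, 3.14].

INTERFACE

Orientations are given as a unit quaternion [w, x, y, z].
In Python, from station import telemetry, imaging, workorder gives the robot as it stands.
- The arm moves only by the tool move_arm, never from a script. Its argument "steps" is a list of rows, each a list of 3 entries, a list of its own where there are three numbers: the shift along the world's x, y, z in units of 25 mm (1.0 is 25 mm), then the turn about the world's z in units of 0.08 rad (1.0 is 0.08 rad), then the opening, from -1 (shut) to 1 (fully open). In form: [[[tx, ty, tz], turn, claw], ...]. A call has 1 to 20 rows; each row shifts and turns the commanded pose from where the row before left it; what a row does not reach is not made up. A row lasts 1/12 s, in which the tool goes at most 41.7 mm and 7.16 degrees, less where a joint would pass 70% of its speed; a pose out of reach is approached as far as the arm can. A call with a number of a shift or a turn outside -1 to 1 is refused whole. A call with a gripper value outside its range is refused whole. The fingers move at their own pace and stop on an object; "force" is the grip in N (left out, the last holds). Time passes only in rows, so rows that do not move let the fingers close. It gives the time, the measured TCP pose, the force, the opening and the grip force at its end, in the units of the state.
- telemetry.get_state(): the state, without advancing time (a new reading comes with each control period).
- imaging.read_camera(name): name is "scene" or "side" or "wrist"; returns a dict with "img" (480x640x3 uint8, red, green, blue), "fx", "fy", "cx", "cy" (pixels), "origin" and "orientation" of the camera in the world. Camera axes: x right, y up, looking along -z (the intrinsics and any distortion apply to the point x, -y, -z); pixel columns grow to the right and rows downward; lengths in m; the calibration is good to about 2 mm. A picture is of the moment at which its call begins. There is no depth.
- workorder.sign_off(): hands the job in; it is judged then, once.
The state is a dict: "t": time; "qpos": joint angles; "qvel": joint speeds; "joint_efforts": joint torques, N m; "ee_pos": TCP position; "ee_rot": TCP orientation; "ft_force": force on the tool from outside, world axes, zero at the start; "torque": the same for the moment, N m; "finger_gap": finger opening in m; "grip_force": force on a finger pad.
Only numpy, scipy, OpenCV 4.12 (cv2) and the standard library are available. Lean on these libraries where they do the work, as an engineer would, in place of code of your own. Each camera call takes 0.05 s, during which the arm holds its last target. There are 200 camera calls.

## Working session

There is one attempt and no reset: what is moved stays moved. The work goes in short steps, Python scripts to look and compute and a tool call to move; the robot and the scene stay as the last step left them, time stands still between calls to the robot, and variables do not carry over. Pictures are saved under pics/ and viewed, at most 13 in all, crops included, and the job is handed in when it is done.

Besides the shell and the picture viewer there is one more tool, called after "Emit:" as name(argument=value, ...), one argument or row to a line, values as JSON. move_arm: Moves the arm, as the interface text tells. Its arguments: {"type":"object","properties":{"steps":{"type":"array","items":{"type":"array"}},"force":{"type":"number"}},"required":["steps"]}

```bash
mkdir -p pics
cat > h.py <<'E'
import numpy as np, cv2
from scipy.spatial.transform import Rotation as R
from station import telemetry, imaging, workorder
def cam(n):
    c=imaging.read_camera(n); return c
def ray(c,u,v):
    w,x,y,z=c['orientation']; r=R.from_quat([x,y,z,w])
    d=r.apply([(u-c['cx'])/c['fx'],-(v-c['cy'])/c['fy'],-1.0])
    return np.array(c['origin']),d
def plane(c,u,v,z):
    o,d=ray(c,u,v); return o+d*(z-o[2])/d[2]
def proj(c,p):
    w,x,y,z=c['orientation']; q=R.from_quat([x,y,z,w]).inv().apply(np.array(p)-c['origin'])
    return np.array([c['cx']+c['fx']*q[0]/-q[2], c['cy']-c['fy']*q[1]/-q[2]])
def two(c1,p1,c2,p2):
    o1,d1=ray(c1,*p1);o2,d2=ray(c2,*p2)
    t=np.linalg.lstsq(np.array([d1,-d2]).T,o2-o1,rcond=None)[0]
    a=o1+d1*t[0];b=o2+d2*t[1]; return (a+b)/2,np.linalg.norm(a-b)
def save(n,img): cv2.imwrite('pics/'+n+'.png',cv2.cvtColor(img,cv2.COLOR_RGB2BGR))
E
python3 - <<'E'
from h import *
import pickle
d={}
for n in ('scene','side','wrist'):
    c=cam(n); d[n]=c; save(n+'0',c['img']); print(n,{k:v for k,v in c.items() if k!='img'})
pickle.dump(d,open('c0.pkl','wb'))
s=telemetry.get_state(); print(s)
E
```

```text
scene {'fx': 594.1381701734529, 'fy': 594.1381701734529, 'cx': 315.40015340604003, 'cy': 240.60847170434423, 'origin': array([1.35158549, 0.71514372, 1.06859335]), 'orientation': array([0.39654291, 0.17228104, 0.37585644, 0.81963706])}
side {'fx': 557.871189674418, 'fy': 557.871189674418, 'cx': 323.29814725761463, 'cy': 240.63984919166242, 'origin': array([0.13989453, 0.67772604, 0.93709602]), 'orientation': array([-0.24029499, -0.08183054,  0.34147457,  0.90496254])}
wrist {'fx': 383.5832009238907, 'fy': 383.5832009238907, 'cx': 322.7597986026431, 'cy': 232.87298393198046, 'origin': array([ 0.33882172, -0.55880839,  0.38380139]), 'orientation': array([ 0.83934514, -0.09843909,  0.06274885, -0.53091625])}
{'t': 0.15, 'qpos': array([ 1.06219802,  0.62914795,  0.03845427,  1.51805873, -0.02701494,
        0.99628867, -0.01999317]), 'qvel': array([-0.00061201, -0.00084178,  0.00112454, -0.00301939, -0.00037641,
        0.00016992, -0.00025201]), 'joint_efforts': array([ 1.73868928e-03, -5.50093389e+01,  1.14498708e+00, -1.86817306e+01,
       -5.21693844e-02,  2.09335936e-02,  9.85054999e-05]), 'ee_pos': array([ 0.27834512, -0.58689035,  0.21578165]), 'ee_rot': array([-6.76047918e-04,  9.75591390e-01,  2.19592712e-01, -1.50064167e-04]), 'ft_force': array([0.99371446, 0.55304064, 0.89361059]), 'torque': array([-0.03303988,  0.03289792,  0.02875357]), 'grip_force': 0.0, 'finger_gap': 0.09391997817680792}
```

View pics/scene0.png

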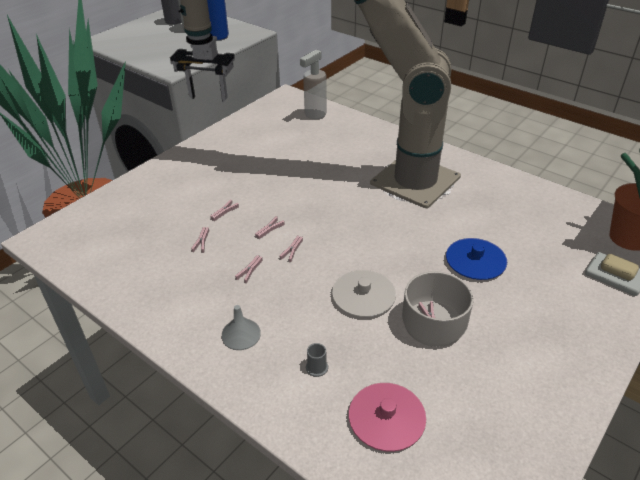

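View pics/side0.png

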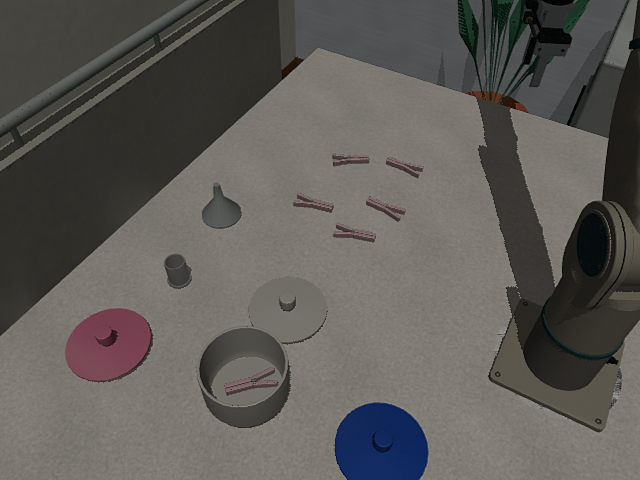

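Both views show five loose pegs: scene (224,211), (201,239), (269,228), (291,248), (249,267), and side (404,166), (350,159), (386,208), (355,232), (314,202). The pot is at scene (437,310) and side (245,375), with one peg inside. The white lid's knob is at scene (364,285) and side (287,300). The funnel, the cap and the blue and pink lids stay clear.

```bash
cat > pegs.py <<'E'
from h import *
def pegs(c,z=0.010,lo=40,x0=0,sat=22):
    hsv=cv2.cvtColor(c['img'],cv2.COLOR_RGB2HSV).astype(int)
    a=c['img'].astype(int)
    m=((a[...,0]-a[...,1]>sat)&(a[...,0]-a[...,2]>sat*0.4)&(hsv[...,1]<125)&(hsv[...,2]>60)).astype(np.uint8)
    m=cv2.morphologyEx(m,cv2.MORPH_CLOSE,np.ones((3,3)))
    n,l,st,ce=cv2.connectedComponentsWithStats(m); out=[]
    for i in range(1,n):
        if st[i,4]<lo: continue
        v,u=np.nonzero(l==i); P=np.array([plane(c,x,y,z)[:2] for x,y in zip(u,v)])
        rc=cv2.minAreaRect((P*1e4).astype(np.float32)); 
        mu=P.mean(0); w,V=np.linalg.eigh(np.cov((P-mu).T)); d=V[:,1]; 
        t=(P-mu)@d; s=(P-mu)@V[:,0]
        mid=(t.max()+t.min())/2; L=t.max()-t.min()
        hi=np.ptp(s[t>mid+.3*L]); lw=np.ptp(s[t<mid-.3*L])
        if hi<lw: d=-d; t=-t; mid=-mid
        # spread end is +x
        out.append(dict(px=ce[i].round(),area=int(st[i,4]),c=mu+mid*d,ang=np.arctan2(d[1],d[0]),L=L,wh=max(hi,lw),wl=min(hi,lw)))
    return out
def show(c,**k):
    for p in pegs(c,**k):
        print(p['px'],p['area'],'c',p['c'].round(4),'ang',round(p['ang'],3),'L',round(p['L'],3),'w',round(p['wh'],3),round(p['wl'],3))
E
python3 - <<'E'
from pegs import *
import pickle
d=pickle.load(open('c0.pkl','rb'))
for n in ('scene','side'): print(n); show(d[n])
S,T=d['scene'],d['side']
print('knob',two(S,(364,281),T,(287,296)))
print('pot rough',plane(S,437,300,.1),plane(T,245,362,.1))
print('funnel tip',two(S,(238,306),T,(217,184)),'cap top',two(S,(317,349),T,(176,259)))
a=S['img'][240:350,320:490]; b=T['img'][260:440,180:350]
save('crop',np.hstack([cv2.resize(a,(400,260)),cv2.resize(b,(276,292))[:260]]))
E
```

```text
scene
[224. 209.] 143 c [ 0.4732 -0.3539] ang -3.122 L 0.09 w 0.033 0.017
[269. 227.] 157 c [ 0.4523 -0.1964] ang 3.088 L 0.09 w 0.033 0.021
[201. 238.] 134 c [ 0.6002 -0.3106] ang 0.563 L 0.094 w 0.032 0.017
[292. 247.] 156 c [ 0.4748 -0.0897] ang 0.24 L 0.092 w 0.032 0.019
[250. 267.] 176 c [ 0.6016 -0.1256] ang 0.173 L 0.09 w 0.035 0.018
[428. 310.] 86 c [0.4472 0.3111] ang -2.154 L 0.054 w 0.032 0.013
[387. 416.] 4263 c [0.7465 0.3937] ang 0.527 L 0.159 w 0.123 0.122
side
[352. 157.] 100 c [ 0.6015 -0.3133] ang 0.568 L 0.088 w 0.028 0.008
[401. 163.] 101 c [ 0.4751 -0.3582] ang -3.104 L 0.086 w 0.025 0.014
[315. 202.] 142 c [ 0.603 -0.128] ang 0.211 L 0.089 w 0.032 0.013
[376. 202.] 71 c [ 0.4764 -0.2012] ang 3.059 L 0.044 w 0.013 0.011
[393. 210.] 51 c [ 0.4286 -0.1977] ang 3.058 L 0.041 w 0.029 0.015
[359. 234.] 122 c [ 0.4758 -0.0884] ang -2.731 L 0.089 w 0.014 0.005
[107. 344.] 4720 c [0.7511 0.3934] ang -0.741 L 0.158 w 0.124 0.121
[246. 382.] 316 c [0.473  0.3253] ang -2.336 L 0.091 w 0.031 0.015
knob (array([0.49759693, 0.15810581, 0.05159766]), np.float64(0.0021555007748946106))
pot rough [0.4881141  0.34737142 0.1       ] [0.46780793 0.33479689 0.1       ]
funnel tip (array([0.76960886, 0.00691394, 0.09578584]), np.float64(0.002658185145955579)) cap top (array([0.73404463, 0.20070596, 0.06185896]), np.float64(0.005875777238003354))
```

View pics/wrist0.png

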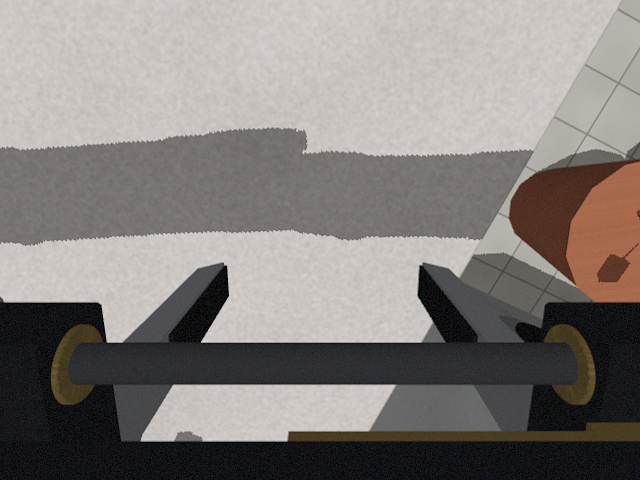

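The wrist view shows only the bare table, the shadow and the fingers. Pegs, lid knob (z 0.052, as it must be) and heights agree across the two views. Next I hover near the pegs to look with the wrist camera.

Emit:
move_arm(
  steps=[
    [[0.3, 0.9, 0], 0, 1],
    [[0.3, 0.9, 0], 0, 1],
    [[0.3, 0.9, 0], 0, 1],
    [[0.3, 0.9, 0], 0, 1],
    [[0.3, 0.9, 0], 0, 1],
    [[0.3, 0.9, 0], 0, 1],
    [[0.3, 0.9, 0], 0, 1],
    [[0.3, 0.9, 0], 0, 1],
    [[0.3, 0.9, 0], 0, 1],
    [[0.3, 0.9, 0], 0, 1],
    [[0.3, 0.9, 0], 0, 1],
    [[0.3, 0.9, 0], 0, 1],
    [[0.3, 0.9, 0], 0, 1],
    [[0.3, 0.9, 0], 0, 1],
    [[0.3, 0.9, 0], 0, 1],
    [[0.3, 0.9, 0], 0, 1],
    [[0.3, 0.9, 0], 0, 1],
    [[0.3, 0.9, 0], 0, 1],
    [[0, 0, 0], 0, 1],
    [[0, 0, 0], 0, 1],
  ],
  force=15,
)

```text
t: 1.82
ee_pos: [0.4138, -0.1813, 0.2164]
ee_rot: [-0.0, 0.975, 0.221, -0.0]
ft_force: [-0.6, -0.9, 0.5]
finger_gap: 0.094
grip_force: 0.0
```

Run:
```python
from pegs import *
import pickle
d=pickle.load(open('c0.pkl','rb'))
c=cam('wrist'); save('w1',c['img']); pickle.dump(c,open('w1.pkl','wb'))
s=telemetry.get_state(); print(s['t'],s['ee_pos'],s['ee_rot'],c['origin'],c['orientation'])
show(c,lo=300)
P=pegs(c,lo=300); Q=pegs(d['scene'])
# two-view heights: mean px of each peg blob, scene x wrist
for p in P:
    for q in Q:
        if np.linalg.norm(p['c']-q['c'])<.02: print(q['px'],two(c,p['px'],d['scene'],q['px']))
```

```text
1.8667 [ 0.41338032 -0.18251     0.21644576] [ 1.52577985e-04  9.75516156e-01  2.19927665e-01 -1.70788841e-04] [ 0.4741457  -0.15289674  0.38457268] [ 0.84011073 -0.09892     0.06198688 -0.52970409]
[351.  22.] 785 c [ 0.5786 -0.1312] ang -2.971 L 0.039 w 0.016 0.016
[538.  90.] 1603 c [ 0.6028 -0.3117] ang 0.566 L 0.092 w 0.034 0.016
[370. 154.] 589 c [ 0.4807 -0.1987] ang -0.137 L 0.038 w 0.016 0.01
[201. 238.] (array([ 0.60094631, -0.31141755,  0.01002811]), np.float64(0.0018518966398661603))
```

View pics/w1.png

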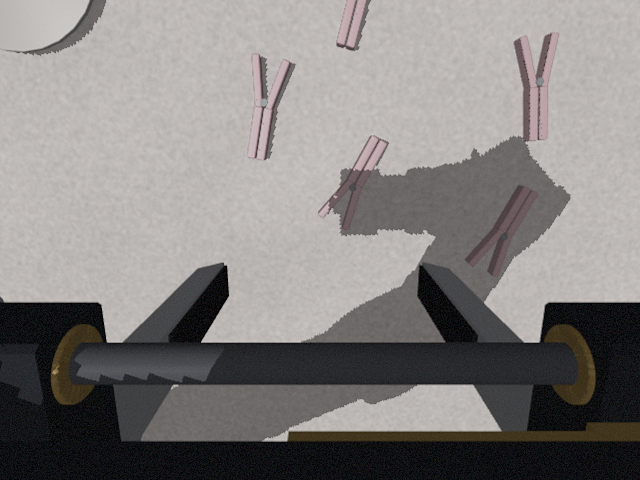

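The wrist view shows peg D with its jaw at (260,158) and tips at (256,55) and (289,62). Peg B, half in shadow, has its jaw at (379,140) and tips at (322,214) and (347,232). Peg E's jaw is at (346,46), C is at (538,85) and A is in shadow. I take D and B by their end points.

Run:
```python
from pegs import *
import pickle
d=pickle.load(open('c0.pkl','rb')); c=pickle.load(open('w1.pkl','rb'))
for n,j,t in (('D',(260,158),(273,58)),('B',(379,140),(334.5,223))):
    a=plane(c,*j,.012)[:2]; b=plane(c,*t,.012)[:2]; v=b-a; L=np.hypot(*v); u=v/L; m=(a+b)/2
    print(n,'c',m,'ang',np.arctan2(v[1],v[0]),'L',L,'grip(-15mm)',m-.015*u)
# height of D: hinge from two views (steel pivot)
print('D blob',[ (p['px'],two(c,(263,108),d['scene'],p['px'])) for p in pegs(d['scene']) if abs(p['px'][0]-292)<4])
# pot rim ellipse: dark interior in side view
for n,(u,v) in (('side',(245,355)),('scene',(437,300))):
    g=cv2.GaussianBlur(cv2.cvtColor(d[n]['img'],cv2.COLOR_RGB2GRAY),(3,3),0)
    print(n,'col',u,g[v-60:v+80:2,u].tolist()); print('row',v,g[v,u-60:u+60:2].tolist())
```

```text
D c [ 0.47772259 -0.09344227] ang 0.2771134617127264 L 0.08973635048389766 grip(-15mm) [ 0.46329485 -0.09754598]
B c [ 0.45327938 -0.19901407] ang 3.1096583740741894 L 0.09015179201837016 grip(-15mm) [ 0.46827173 -0.19949301]
D blob [(array([292., 247.]), (array([ 0.47717183, -0.08950021,  0.01032796]), np.float64(0.001115908515139918)))]
side col 245 [119, 121, 121, 122, 121, 123, 119, 122, 122, 123, 121, 124, 121, 123, 125, 118, 109, 76, 77, 76, 76, 77, 77, 77, 77, 77, 77, 77, 81, 86, 89, 107, 113, 113, 113, 113, 112, 112, 112, 112, 112, 109, 103, 104, 91, 109, 81, 65, 105, 113, 112, 112, 113, 113, 111, 117, 88, 68, 69, 68, 67, 67, 66, 66, 65, 64, 68, 130, 127, 123]
row 355 [119, 120, 120, 123, 119, 121, 122, 117, 103, 47, 48, 52, 54, 57, 59, 61, 63, 65, 66, 68, 69, 71, 74, 77, 79, 82, 85, 86, 87, 88, 89, 91, 90, 90, 91, 89, 87, 87, 86, 83, 80, 78, 75, 72, 70, 70, 68, 65, 61, 68, 109, 110, 124, 123, 125, 128, 130, 125, 124, 125]
scene col 437 [187, 186, 188, 187, 185, 186, 185, 185, 184, 183, 185, 186, 183, 183, 183, 181, 154, 95, 88, 88, 87, 86, 87, 86, 85, 86, 86, 86, 86, 88, 88, 106, 162, 174, 174, 174, 174, 174, 174, 170, 120, 87, 86, 86, 85, 86, 86, 86, 85, 85, 84, 83, 82, 85, 112, 182, 190, 188, 190, 191, 188, 186, 188, 186, 183, 182, 182, 185, 192, 194]
row 300 [177, 177, 177, 177, 178, 178, 178, 177, 176, 184, 191, 188, 187, 135, 84, 142, 125, 110, 114, 117, 120, 123, 125, 126, 130, 132, 131, 131, 110, 91, 88, 88, 87, 86, 85, 84, 82, 81, 79, 78, 77, 75, 73, 72, 69, 66, 68, 126, 181, 191, 187, 189, 189, 190, 189, 190, 190, 189, 189, 187]
```

Emit:
move_arm(
  steps=[
    [[0.5, 0.8, 0], -0.5, 1],
    [[0.5, 0.9, 0], -0.5, 0.5],
    [[0.5, 0.9, -0.5], -0.5, 0.2],
    [[0.5, 0.9, -0.8], -0.6, 0],
    [[0, 0, -1], 0, 0],
    [[0, 0, -1], 0, 0],
    [[0, 0, -1], 0, 0],
    [[0, 0, -1], 0, 0],
    [[0, 0, -1], 0, 0],
    [[0, 0, -1], 0, 0],
    [[0, 0, -0.5], 0, 0],
    [[0, 0, -0.3], 0, 0],
    [[0, 0, 0], 0, 0],
    [[0, 0, 0], 0, -1],
    [[0, 0, 0], 0, -1],
    [[0, 0, 0], 0, -1],
    [[0, 0, 0], 0, -1],
    [[0, 0, 0], 0, -1],
  ],
  force=15,
)

```text
t: 3.37
ee_pos: [0.464, -0.0948, 0.0147]
ee_rot: [0.0, 0.991, 0.137, 0.001]
ft_force: [-0.5, 1.2, 0.3]
finger_gap: 0.017
grip_force: 0.1
```

Emit:
move_arm(
  steps=[
    [[0, 0, 0], 0, -1],
    [[0, 0, 0.5], 0, -1],
    [[0, 0, 1], 0, -1],
    [[0, 0, 1], 0, -1],
    [[0, 0, 1], 0, -1],
    [[0, 1, 1], 0, -1],
    [[0, 1, 1], 0, -1],
    [[-0.2, 1, 1], 0, -1],
    [[-0.2, 1, 1], 0, -1],
    [[-0.2, 1, 1], 0, -1],
    [[-0.2, 1, 1], 0, -1],
    [[-0.2, 1, 0.4], 0, -1],
    [[-0.2, 1, 0], 0, -1],
    [[-0.2, 1, 0], 0, -1],
    [[-0.2, 1, 0], 0, -1],
    [[-0.2, 1, 0], 0, -1],
    [[-0.2, 1, 0], 0, -1],
    [[-0.2, 1, 0], 0, -1],
    [[-0.2, 1, 0], 0, -1],
    [[0, 1, 0], 0, -1],
  ],
)

```text
t: 5.03
ee_pos: [0.4021, 0.2812, 0.2616]
ee_rot: [0.0, 0.991, 0.137, -0.0]
ft_force: [0.0, 0.8, -0.2]
finger_gap: 0.0171
grip_force: 15.0
```

Emit:
move_arm(
  steps=[
    [[0, 0, 0], 0, -1],
    [[0, 0, 0], 0, -1],
    [[0, 0, 0], 0, -1],
  ],
)

```text
t: 5.28
ee_pos: [0.4033, 0.2792, 0.2613]
ee_rot: [0.001, 0.991, 0.137, -0.0]
ft_force: [-0.1, 0.4, -0.9]
finger_gap: 0.017
grip_force: 15.0
```

Run:
```python
from pegs import *
import pickle
c=cam('wrist'); save('w2',c['img']); pickle.dump(c,open('w2.pkl','wb'))
s=telemetry.get_state(); print(s['t'],s['ee_pos'],s['ee_rot'],c['origin'],s['grip_force'],s['finger_gap'])
```

```text
5.3333 [0.40353758 0.27879835 0.26135647] [ 5.42502761e-04  9.90669259e-01  1.36286732e-01 -2.25400458e-04] [0.46778749 0.29707249 0.42937982] 14.998649954795837 0.016972570397119364
```

View pics/w2.png

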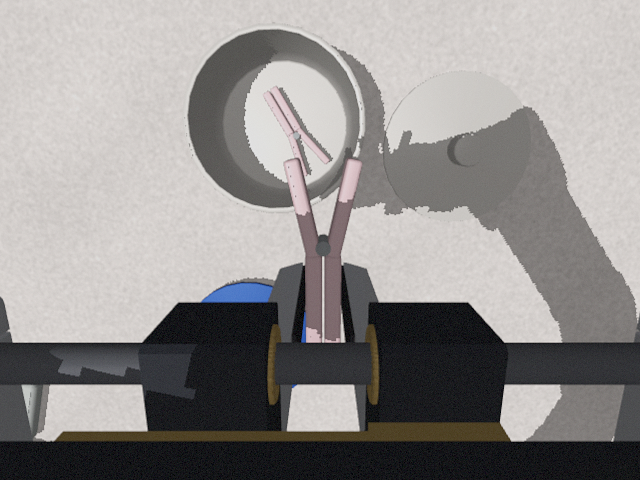

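The peg is held straight between the pads at gap 0.017. The pot mouth is centred near (276,118) with peg6 inside, from (270,92) to (320,166). The lid is at (457,148) with its knob near (465,150).

```bash
cat > circ.py <<'E'
from h import *
from scipy.optimize import least_squares
def fit(P,r=None):
    f=(lambda q:np.hypot(P[:,0]-q[0],P[:,1]-q[1])-(q[2] if r is None else r))
    q0=[*P.mean(0),.07]
    s=least_squares(f,q0,loss='soft_l1',f_scale=.001); return s.x,np.median(abs(s.fun))
def edges(c,ctr,r0,r1,z,th0=0,th1=360,sign=1,thr=25,step=3):
    """outermost bright-going (sign=1) edge between radii r0,r1 on plane z around ctr"""
    g=cv2.GaussianBlur(cv2.cvtColor(c['img'],cv2.COLOR_RGB2GRAY),(3,3),0).astype(float); out=[]
    rr=np.arange(r0,r1,.0005)
    for t in np.radians(np.arange(th0,th1,step)):
        pts=np.array([proj(c,[ctr[0]+r*np.cos(t),ctr[1]+r*np.sin(t),z]) for r in rr],np.float32)
        ok=((pts>1)&(pts<[638,478])).all()
        if not ok: continue
        v=cv2.remap(g.astype(np.float32),pts[:,0].copy(),pts[:,1].copy(),cv2.INTER_LINEAR).ravel()
        d=sign*(v[6:]-v[:-6]); i=int(d.argmax())
        if d[i]>thr: r=rr[i+3]; out.append([ctr[0]+r*np.cos(t),ctr[1]+r*np.sin(t)])
    return np.array(out)
E
python3 - <<'E'
from circ import *
import pickle
d=pickle.load(open('c0.pkl','rb')); w=pickle.load(open('w2.pkl','rb'))
g=plane(w,276,118,.1); print('wrist guess',g)
for n,c in (('w',w),('scene',d['scene']),('side',d['side'])):
    ctr=g[:2]
    for k in range(2):
        P=edges(c,ctr,.058,.085,.1,sign=1); q,m=fit(P); ctr=q[:2]
    print(n,'inner',len(P),q.round(4),m.round(5))
o=[plane(w,*p,.1)[:2] for p in ((187,118),(365,118),(275,24),(275,212))]; print('hand pts',np.mean(o[:2],0),np.mean(o[2:],0))
a=plane(w,270,92,.015);b=plane(w,320,166,.015);print('peg6',a,b,np.arctan2(*(b-a)[1::-1]))
print('knob w/scene',two(w,(467,150),d['scene'],(364,281)),'w/side',two(w,(467,150),d['side'],(287,296)))
print('pot top height: far rim pt', two(w,(276,118),d['side'],(244,363)))
E
```

```text
wrist guess [0.47541522 0.3386295  0.1       ]
w inner 117 [0.4711 0.3396 0.0709] 0.00017
scene inner 98 [0.4713 0.3414 0.0704] 0.00041
side inner 86 [0.4697 0.3404 0.0711] 0.00023
hand pts [0.47542302 0.33860182] [0.47124111 0.33843284]
peg6 [0.50043477 0.3614526  0.015     ] [0.44244528 0.29223928 0.015     ] -2.268186683723863
knob w/scene (array([0.49783118, 0.15972828, 0.05123487]), np.float64(0.0010699329590379296)) w/side (array([0.49658564, 0.16082769, 0.0561284 ]), np.float64(0.002782537850960098))
pot top height: far rim pt (array([0.47274364, 0.33721576, 0.09573671]), np.float64(0.006749441323386799))
```

Three views agree on the pot centre (0.471, 0.340), inner radius 71 mm at z 0.1. I lay peg D beside peg6, parallel to it.

Emit:
move_arm(
  steps=[
    [[0.2, 0.4, 0], 1, -1],
    [[0.2, 0.4, 0], 1, -1],
    [[0.2, 0.4, 0], 1, -1],
    [[0.2, 0.4, 0], 1, -1],
    [[0.2, 0.4, 0], 1, -1],
    [[0.2, 0.4, 0], 1, -1],
    [[0.2, 0.3, 0], 1, -1],
    [[0, 0, 0], 0.5, -1],
    [[0, 0, -1], 0, -1],
    [[0, 0, -1], 0, -1],
    [[0, 0, -1], 0, -1],
    [[0, 0, -1], 0, -1],
    [[0, 0, -1], 0, -1],
    [[0, 0, -1], 0, -1],
    [[0, 0, -1], 0, -1],
    [[0, 0, -1], 0, -1],
    [[0, 0, -0.8], 0, -1],
    [[0, 0, -0.4], 0, -1],
    [[0, 0, 0], 0, -1],
  ],
)

```text
t: 6.92
ee_pos: [0.4378, 0.3455, 0.0296]
ee_rot: [0.001, 0.906, 0.423, -0.002]
ft_force: [0.2, -0.1, -0.9]
finger_gap: 0.0169
grip_force: 15.0
```

Emit:
move_arm(
  steps=[
    [[0, 0, 0], 0, -0.3],
    [[0, 0, 0], 0, -0.3],
    [[0, 0, 0], 0, -0.3],
    [[0, 0, 0.5], 0, -0.3],
    [[0, 0, 1], 0, -0.3],
    [[0, 0, 1], 0, -0.3],
    [[0, 0, 1], 0, -0.3],
    [[0, 0, 1], 0, 0],
    [[0, -1, 1], 0, 0],
    [[0, -1, 1], 0, 0],
    [[0, -1, 0], 0, 0],
    [[0, -1, 0], -1, 0],
    [[0, -1, 0], -1, 0],
    [[0, -1, 0], -1, 0],
    [[0, -1, 0], -1, 0],
    [[0, -1, 0], -1, 0],
    [[0, -1, 0], -1, 0],
    [[0, -1, 0], -1, 0],
    [[0, -1, 0], -1, 0],
    [[0, -1, 0], -1, 0],
  ],
)

```text
t: 8.58
ee_pos: [0.4388, 0.0466, 0.1952]
ee_rot: [-0.0, 0.997, 0.075, 0.001]
ft_force: [0.7, 0.2, 0.8]
finger_gap: 0.0468
grip_force: 0.0
```

Emit:
move_arm(
  steps=[
    [[0.2, -1, 0], -0.6, 0],
    [[0.2, -1, 0], -0.6, 0],
    [[0.2, -1, 0], -0.6, 0],
    [[0.2, -1, 0], -0.6, 0],
    [[0.2, -1, 0], 0, 0],
    [[0.2, -1, 0], 0, 0],
    [[0, -1, 0], 0, 0],
    [[0, -1, -0.2], 0, 0],
    [[0, -1, -1], 0, 0],
    [[0, -0.8, -1], 0, 0],
    [[0, 0, -1], 0, 0],
    [[0, 0, -1], 0, 0],
    [[0, 0, -1], 0, 0],
    [[0, 0, -1], 0, 0],
    [[0, 0, -0.6], 0, 0],
    [[0, 0, -0.4], 0, 0],
    [[0, 0, 0], 0, 0],
    [[0, 0, 0], 0, -1],
    [[0, 0, 0], 0, -1],
    [[0, 0, 0], 0, -1],
  ],
)

```text
t: 10.25
ee_pos: [0.4695, -0.1977, 0.0153]
ee_rot: [0.0, 1.0, -0.019, 0.001]
ft_force: [-0.1, 0.1, -0.2]
finger_gap: 0.0302
grip_force: 0.0
```

Emit:
move_arm(
  steps=[
    [[0, 0, 0], 0, -1],
    [[0, 0, 0], 0, -1],
    [[0, 0, 0.5], 0, -1],
    [[0, 0, 1], 0, -1],
    [[0, 0, 1], 0, -1],
    [[0, 0, 1], 0, -1],
    [[0, 1, 1], 0, -1],
    [[0, 1, 1], 0, -1],
    [[-0.2, 1, 1], 0, -1],
    [[-0.2, 1, 1], 0, -1],
    [[-0.2, 1, 1], 0, -1],
    [[-0.2, 1, 1], 0, -1],
    [[-0.2, 1, 0.4], 0, -1],
    [[-0.2, 1, 0], 0, -1],
    [[-0.2, 1, 0], 0, -1],
    [[-0.2, 1, 0], 0, -1],
    [[-0.2, 1, 0], 0, -1],
    [[-0.2, 1, 0], 0, -1],
    [[-0.2, 1, 0], 0, -1],
    [[-0.2, 1, 0], 0, -1],
  ],
)

```text
t: 11.92
ee_pos: [0.4079, 0.1538, 0.2619]
ee_rot: [-0.0, 1.0, -0.019, 0.0]
ft_force: [-0.2, -0.2, 0.4]
finger_gap: 0.0167
grip_force: 15.0
```

Emit:
move_arm(
  steps=[
    [[0, 1, 0], 0, -1],
    [[0, 1, 0], 0, -1],
    [[0, 1, 0], 0, -1],
    [[0, 1, 0], 0, -1],
    [[0, 1, 0], 0, -1],
    [[0, 0, 0], 0, -1],
    [[0, 0, 0], 0, -1],
  ],
)

```text
t: 12.5
ee_pos: [0.408, 0.2787, 0.2615]
ee_rot: [0.0, 1.0, -0.017, -0.0]
ft_force: [0.7, -1.1, 0.3]
finger_gap: 0.017
grip_force: 15.0
```

Run:
```python
from circ import *
import pickle
c=cam('wrist'); save('w3',c['img']); pickle.dump(c,open('w3.pkl','wb'))
s=telemetry.get_state(); print(s['t'],s['ee_pos'],s['ee_rot'],s['grip_force'])
ctr=[.4708,.3404]
for k in range(2):
    P=edges(c,ctr,.058,.085,.1,sign=1); q,m=fit(P); ctr=q[:2]
print('inner',len(P),q.round(4),m.round(5))
```

```text
12.55 [0.40820935 0.27724154 0.26143233] [ 4.02798238e-04  9.99832292e-01 -1.83087729e-02 -1.16208639e-04] 14.99223455786705
inner 113 [0.4711 0.3394 0.0709] 9e-05
```

View pics/w3.png

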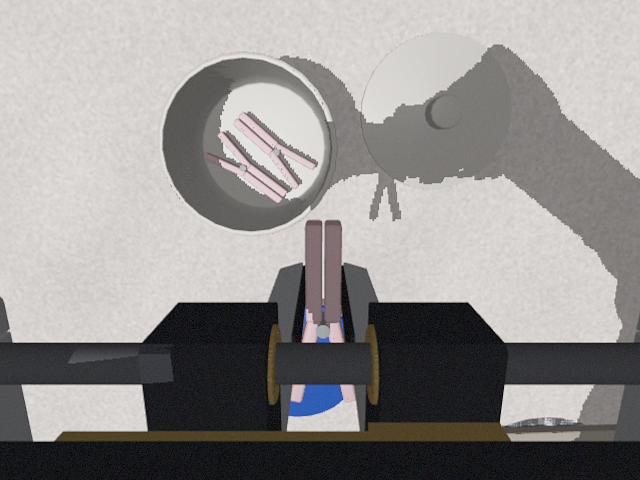

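The wrist view shows peg D flat beside peg6 at (275,150) and (245,168). The pot has not moved, and peg B is held straight. I lay B across the two.

Emit:
move_arm(
  steps=[
    [[0.3, 0.2, 0], -1, -1],
    [[0.3, 0.2, 0], -1, -1],
    [[0.3, 0.2, 0], -1, -1],
    [[0.3, 0.2, 0], -1, -1],
    [[0.3, 0.2, 0], -1, -1],
    [[0.3, 0.2, 0], -1, -1],
    [[0.2, 0.2, 0], -1, -1],
    [[0.2, 0.2, 0], -1, -1],
    [[0, 0, 0], -0.3, -1],
    [[0, 0, -1], 0, -1],
    [[0, 0, -1], 0, -1],
    [[0, 0, -1], 0, -1],
    [[0, 0, -1], 0, -1],
    [[0, 0, -1], 0, -1],
    [[0, 0, -1], 0, -1],
    [[0, 0, -1], 0, -1],
    [[0, 0, -1], 0, -1],
    [[0, 0, -0.4], 0, -1],
    [[0, 0, -0.3], 0, -1],
    [[0, 0, 0], 0, -1],
  ],
)

```text
t: 14.22
ee_pos: [0.4632, 0.3166, 0.0433]
ee_rot: [0.001, 0.939, -0.344, -0.0]
ft_force: [-0.4, 0.7, 0.3]
finger_gap: 0.0169
grip_force: 15.0
```

Emit:
move_arm(
  steps=[
    [[0, 0, 0], 0, -0.3],
    [[0, 0, 0], 0, -0.3],
    [[0, 0, 0], 0, -0.3],
    [[0, 0, 0.5], 0, -0.3],
    [[0, 0, 1], 0, -0.3],
    [[0, 0, 1], 0, -0.3],
    [[0, 0, 1], 0, -0.3],
    [[0, 0, 1], 0, 0],
    [[0, -1, 1], 0, 0],
    [[0, -1, 1], 0, 0],
    [[0, -1, 0], 1, 0],
    [[0, -1, 0], 1, 0],
    [[0, -1, 0], 1, 0],
    [[0, -1, 0], 1, 0],
    [[0, -1, 0], 1, 0],
    [[0, -1, 0], 1, 0],
    [[0, -1, 0], 1, 0],
    [[0, -1, 0], 1, 0],
    [[0, -1, 0], 1, 0],
    [[0, -1, 0], 1, 0],
  ],
)

```text
t: 15.88
ee_pos: [0.4637, 0.0165, 0.2075]
ee_rot: [0.0, 0.999, 0.051, 0.001]
ft_force: [0.0, 0.2, 0.0]
finger_gap: 0.0471
grip_force: 0.0
```

Emit:
move_arm(
  steps=[
    [[0.9, -1, 0], 0.5, 0],
    [[0.8, -1, 0], 0.5, 0],
    [[0.8, -1, 0], 0, 0],
    [[0.8, -1, 0], 0, 0],
    [[0.8, -1, 0], 0, 0],
    [[0.8, -0.9, -0.5], 0, 0],
    [[0, 0, -1], 0, 0],
    [[0, 0, -1], 0, 0],
    [[0, 0, -1], 0, 0],
    [[0, 0, -1], 0, 0],
    [[0, 0, -1], 0, 0],
    [[0, 0, -1], 0, 0],
    [[0, 0, -0.8], 0, 0],
    [[0, 0, -0.4], 0, 0],
    [[0, 0, 0], 0, 0],
    [[0, 0, 0], 0, -1],
    [[0, 0, 0], 0, -1],
    [[0, 0, 0], 0, -1],
    [[0, 0, 0], 0, -1],
    [[0, 0, 0], 0, -1],
  ],
)

```text
t: 17.55
ee_pos: [0.5865, -0.1299, 0.0149]
ee_rot: [0.0, 0.996, 0.089, 0.001]
ft_force: [-0.2, 0.6, -0.0]
finger_gap: 0.017
grip_force: 1.3
```

Emit:
move_arm(
  steps=[
    [[0, 0, 0.5], 0, -1],
    [[0, 0, 1], 0, -1],
    [[0, 0, 1], 0, -1],
    [[0, 0, 1], 0, -1],
    [[0, 0, 1], 0, -1],
    [[-0.6, 1, 1], 0, -1],
    [[-0.6, 1, 1], 0, -1],
    [[-0.6, 1, 1], 0, -1],
    [[-0.6, 1, 1], 0, -1],
    [[-0.6, 1, 1], 0, -1],
    [[-0.6, 1, 0.4], 0, -1],
    [[-0.6, 1, 0], 0, -1],
    [[-0.6, 1, 0], 0, -1],
    [[-0.6, 1, 0], 0, -1],
    [[-0.6, 1, 0], 0, -1],
    [[-0.6, 1, 0], 0, -1],
    [[-0.7, 1, 0], 0, -1],
    [[0, 1, 0], 0, -1],
    [[0, 1, 0], 0, -1],
    [[0, 1, 0], 0, -1],
  ],
)

```text
t: 19.22
ee_pos: [0.403, 0.2463, 0.2627]
ee_rot: [-0.0, 0.996, 0.089, 0.001]
ft_force: [-0.1, -0.2, 0.1]
finger_gap: 0.0166
grip_force: 15.0
```

Emit:
move_arm(
  steps=[
    [[0, 0.5, 0], 0, -1],
    [[0, 0.5, 0], 0, -1],
    [[0, 0.3, 0], 0, -1],
    [[0, 0, 0], 0, -1],
    [[0, 0, 0], 0, -1],
  ],
)

```text
t: 19.63
ee_pos: [0.4036, 0.2767, 0.2614]
ee_rot: [0.001, 0.996, 0.089, -0.0]
ft_force: [-0.0, -0.2, -0.1]
finger_gap: 0.0168
grip_force: 15.0
```

Run:
```python
from circ import *
import pickle
c=cam('wrist'); save('w4',c['img']); pickle.dump(c,open('w4.pkl','wb'))
s=telemetry.get_state(); print(s['t'],s['ee_pos'],s['ee_rot'],s['grip_force'])
ctr=[.4708,.3404]
for k in range(2):
    P=edges(c,ctr,.058,.085,.1,sign=1); q,m=fit(P); ctr=q[:2]
print('inner',len(P),q.round(4),m.round(5))
```

```text
19.6833 [0.40367583 0.27631603 0.26141441] [ 5.73862905e-04  9.96071082e-01  8.85552941e-02 -1.74975883e-04] 14.959785640239716
inner 118 [0.4711 0.3393 0.0709] 0.00038
```

View pics/w4.png

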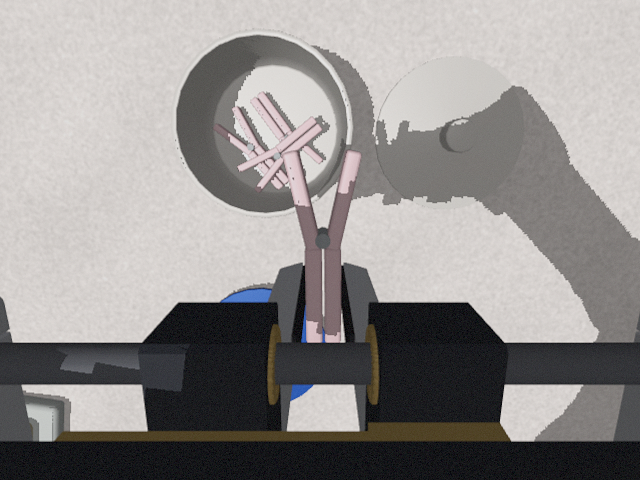

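B lies flat across the two lower pegs at (283,143), and the pot is unmoved. E goes beside it, on top.

Emit:
move_arm(
  steps=[
    [[0.3, 0.4, 0], -1, -1],
    [[0.3, 0.4, 0], -1, -1],
    [[0.3, 0.4, 0], -1, -1],
    [[0.3, 0.4, 0], -1, -1],
    [[0.3, 0.4, 0], -1, -1],
    [[0.3, 0.4, 0], -1, -1],
    [[0.3, 0.4, 0], -1, -1],
    [[0.3, 0.4, 0], -1, -1],
    [[0.3, 0.4, 0], -1, -1],
    [[0, 0.2, 0], -1, -1],
    [[0, 0, -0.3], -1, -1],
    [[0, 0, -1], 0, -1],
    [[0, 0, -1], 0, -1],
    [[0, 0, -1], 0, -1],
    [[0, 0, -1], 0, -1],
    [[0, 0, -1], 0, -1],
    [[0, 0, -1], 0, -1],
    [[0, 0, -1], 0, -1],
    [[0, 0, -1], 0, -1],
    [[0, 0, -0.4], 0, -1],
  ],
)

```text
t: 21.35
ee_pos: [0.4699, 0.3698, 0.041]
ee_rot: [0.003, 0.939, -0.344, -0.001]
ft_force: [-0.8, 0.0, 0.7]
finger_gap: 0.0169
grip_force: 15.0
```

Emit:
move_arm(
  steps=[
    [[0, 0, 0], 0, -1],
    [[0, 0, 0], 0, -1],
    [[0, 0, 0], 0, -0.3],
    [[0, 0, 0], 0, -0.3],
    [[0, 0, 0], 0, -0.3],
    [[0, 0, 0.5], 0, -0.3],
    [[0, 0, 1], 0, -0.3],
    [[0, 0, 1], 0, -0.3],
    [[0, 0, 1], 0, -0.3],
    [[0, 0, 1], 0, 0],
    [[-0.4, 0, 1], 0, 0.3],
    [[-0.4, 0, 1], 0, 0.3],
    [[-0.4, 0, 1], 0.5, 0.3],
    [[-0.4, 0, 1], 0.5, 0.3],
    [[-0.4, -1, 0], 0.5, 0.3],
    [[-0.4, -1, 0], 0.5, 0.3],
    [[0, -1, 0], 0.5, 0.3],
    [[0, 0, 0], 0.5, 0.3],
    [[0, 0, 0], 0.5, 0.3],
    [[0, 0, 0], 0.5, 0.3],
  ],
)

```text
t: 23.02
ee_pos: [0.4111, 0.2972, 0.2582]
ee_rot: [-0.001, 0.982, -0.189, 0.001]
ft_force: [0.1, -0.3, 0.2]
finger_gap: 0.0612
grip_force: 0.0
```

Run:
```python
from circ import *
import pickle
c=cam('wrist'); save('w5',c['img']); pickle.dump(c,open('w5.pkl','wb'))
s=telemetry.get_state(); print(s['t'],s['ee_pos'],s['ee_rot'],s['grip_force'])
ctr=[.4708,.3404]
for k in range(2):
    P=edges(c,ctr,.058,.085,.1,sign=1); q,m=fit(P); ctr=q[:2]
print('inner',len(P),q.round(4),m.round(5))
```

```text
23.0667 [0.41110452 0.29750709 0.25811097] [-8.61042114e-04  9.82197720e-01 -1.87846988e-01  6.38297596e-04] 0.0
inner 120 [0.4713 0.3394 0.0709] 0.00016
```

View pics/w5.png

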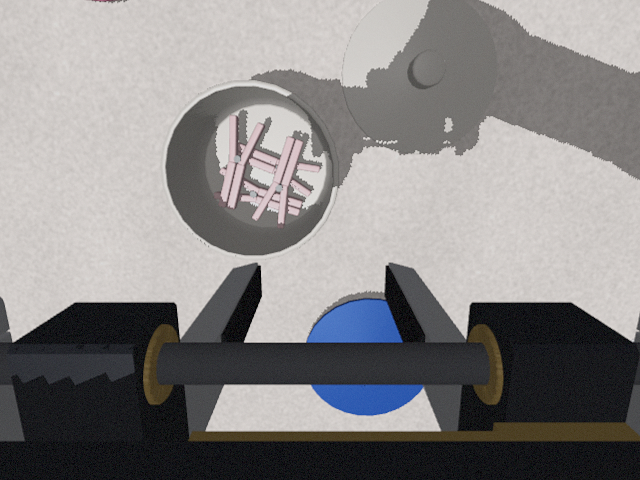

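Four pegs are in the pot, all flat: two low, two across at (238,160) and (285,175). The lid knob is at (428,69). I now hover over the lid to measure the knob.

Emit:
move_arm(
  steps=[
    [[0, -1, 0], 0.9, 0.3],
    [[0, -1, 0], 0.9, 0.3],
    [[0, -1, 0], 0.9, 0.3],
    [[0, -1, 0], 1, 0.3],
    [[0, -1, 0], 1, 0.3],
    [[0.3, -1, 0], 0, 0.3],
    [[0.2, -1, 0], 0, 0.3],
    [[0, 0, 0], 0, 0.3],
    [[0, 0, 0], 0, 0.3],
    [[0, 0, 0], 0, 0.3],
  ],
)

```text
t: 23.9
ee_pos: [0.4235, 0.1234, 0.2572]
ee_rot: [-0.0, 1.0, -0.003, 0.0]
ft_force: [-0.4, 0.0, 0.1]
finger_gap: 0.061
grip_force: 0.0
```

Run:
```python
from circ import *
import pickle
c=cam('wrist'); save('w6',c['img']); pickle.dump(c,open('w6.pkl','wb'))
s=telemetry.get_state(); print(s['t'],s['ee_pos'],s['ee_rot'])
w2=pickle.load(open('w2.pkl','rb'));w5=pickle.load(open('w5.pkl','rb'));d=pickle.load(open('c0.pkl','rb'))
print('knob expected px',proj(c,[.498,.160,.052]))
print('knob w5', plane(w5,428,69,.052))
for n,C in (('w6',c),('scene',d['scene']),('side',d['side'])):
  for sg in (1,-1):
    ctr=[.498,.160]
    P=edges(C,ctr,.066,.090,.015,sign=sg,thr=10)
    if len(P)>20: q,m=fit(P); print(n,sg,'flange',len(P),q.round(4),m.round(5))
```

```text
23.95 [0.42342372 0.12383301 0.25697862] [-4.29679485e-04  9.99997776e-01 -2.03347193e-03  3.57760453e-04]
knob expected px [282.99363043 133.74216367]
knob w5 [0.49769994 0.15922413 0.052     ]
w6 1 flange 29 [0.4998 0.1546 0.077 ] 0.00032
w6 -1 flange 52 [0.4997 0.1593 0.0769] 0.00071
scene 1 flange 57 [0.5069 0.1621 0.0795] 0.00052
scene -1 flange 57 [0.4907 0.1614 0.0841] 0.00135
side 1 flange 36 [0.4951 0.1617 0.0787] 0.00031
side -1 flange 48 [0.4949 0.1603 0.0742] 0.00061
```

View pics/w6.png

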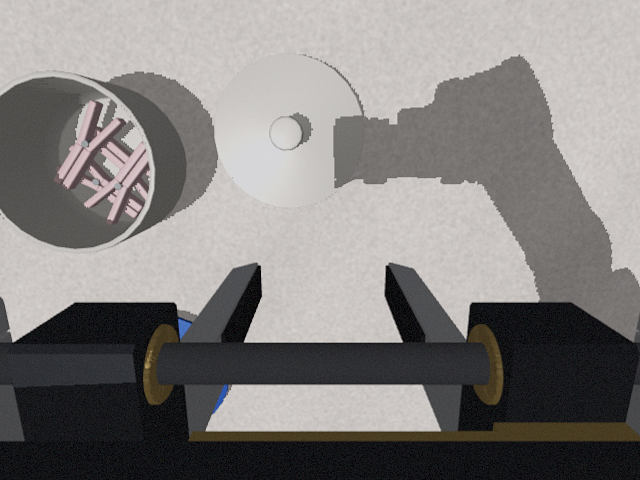

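The wrist view shows the knob at (286,133), which puts it at about (0.498, 0.158, 0.052). I grip it at height 0.040.

Emit:
move_arm(
  steps=[
    [[0.8, 0.4, 0], 0, 0.3],
    [[0.8, 0.4, 0], 0, 0.3],
    [[0.8, 0.4, 0], 0, 0.3],
    [[0.6, 0.2, 0], 0, 0.3],
    [[0, 0, -1], 0, 0.3],
    [[0, 0, -1], 0, 0.3],
    [[0, 0, -1], 0, 0.3],
    [[0, 0, -1], 0, 0.3],
    [[0, 0, -1], 0, 0.3],
    [[0, 0, -1], 0, 0.3],
    [[0, 0, -1], 0, 0.3],
    [[0, 0, -1], 0, 0.3],
    [[0, 0, -0.6], 0, 0.3],
    [[0, 0, -0.4], 0, 0.3],
    [[0, 0, 0], 0, 0.3],
    [[0, 0, 0], 0, -1],
    [[0, 0, 0], 0, -1],
    [[0, 0, 0], 0, -1],
    [[0, 0, 0], 0, -1],
    [[0, 0, 0], 0, -1],
  ],
  force=35,
)

```text
t: 25.62
ee_pos: [0.4988, 0.1581, 0.0317]
ee_rot: [-0.0, 1.0, -0.002, 0.0]
ft_force: [-0.6, -1.1, 2.3]
finger_gap: 0.0313
grip_force: 35.3
```

Emit:
move_arm(
  steps=[
    [[0, 0, 0], 0, -1],
    [[0, 0, 0], 0, -1],
    [[0, 0, 0.5], 0, -1],
    [[0, 0, 0.8], 0, -1],
    [[0, 0, 1], 0, -1],
    [[0, 0, 1], 0, -1],
    [[0, 0, 1], 0, -1],
    [[0, 0, 1], 0, -1],
    [[0, 0, 0.8], 0, -1],
    [[0, 0, 0], 0, -1],
  ],
)

```text
t: 26.45
ee_pos: [0.5006, 0.1582, 0.1872]
ee_rot: [-0.001, 1.0, -0.003, 0.003]
ft_force: [0.4, 1.2, -4.1]
finger_gap: 0.0314
grip_force: 35.0
```

Emit:
move_arm(
  steps=[
    [[-0.1, 0.6, 0], 0, -1],
    [[-0.1, 0.7, 0], 0, -1],
    [[-0.1, 0.7, 0], 0, -1],
    [[-0.1, 0.7, 0], 0, -1],
    [[-0.1, 0.7, 0], 0, -1],
    [[-0.1, 0.7, 0], 0, -1],
    [[-0.1, 0.7, 0], 0, -1],
    [[-0.1, 0.7, 0], 0, -1],
    [[-0.1, 0.7, 0], 0, -1],
    [[-0.1, 0.6, 0], 0, -1],
    [[-0.1, 0.5, 0], 0, -1],
    [[0, 0, 0], 0, -1],
    [[0, 0, 0], 0, -1],
    [[0, 0, 0], 0, -1],
  ],
)

```text
t: 27.62
ee_pos: [0.4712, 0.3386, 0.1836]
ee_rot: [0.001, 1.0, -0.003, -0.0]
ft_force: [-0.8, 0.2, -2.5]
finger_gap: 0.0313
grip_force: 35.0
```

Run:
```python
from circ import *
import pickle
s=telemetry.get_state(); c=cam('wrist'); S=cam('scene'); T=cam('side'); pickle.dump((c,S,T,s),open('w7.pkl','wb'))
t=s['ee_pos']; print(s['t'],t,s['ee_rot'],s['ft_force'])
zf=t[2]-.0167
for n,C,a,b in (('w',c,-75,75),('scene',S,0,360),('side',T,0,360)):
  for sg in (1,-1):
    P=edges(C,t[:2],.068,.088,zf,a,b,sign=sg,thr=15)
    if len(P)>12: q,m=fit(P,.078); q2,_=fit(P); print(n,sg,len(P),'r=.078',q[:2].round(4),m.round(5),'free',q2.round(4))
save('w7',np.hstack([cv2.resize(c['img'],(400,300)),cv2.resize(T['img'][200:480,100:473],(400,300))]))
```

```text
27.6167 [0.47124587 0.33859942 0.18356149] [ 8.93139523e-04  9.99994463e-01 -3.20121278e-03 -1.67118570e-04] [-0.83973808  0.15097373 -2.54308655]
w 1 27 r=.078 [0.4688 0.3375] 0.00316 free [0.4814 0.3333 0.0691]
w -1 23 r=.078 [0.4695 0.3355] 0.00026 free [0.4634 0.3359 0.0838]
scene 1 49 r=.078 [0.4714 0.34  ] 0.00206 free [0.4716 0.3395 0.0774]
scene -1 66 r=.078 [0.4711 0.3393] 0.00059 free [0.4712 0.3394 0.0779]
side 1 34 r=.078 [0.4635 0.3429] 0.00162 free [0.4635 0.3429 0.078 ]
side -1 62 r=.078 [0.4704 0.3384] 0.00032 free [0.4698 0.3385 0.0775]
```

View pics/w7.png

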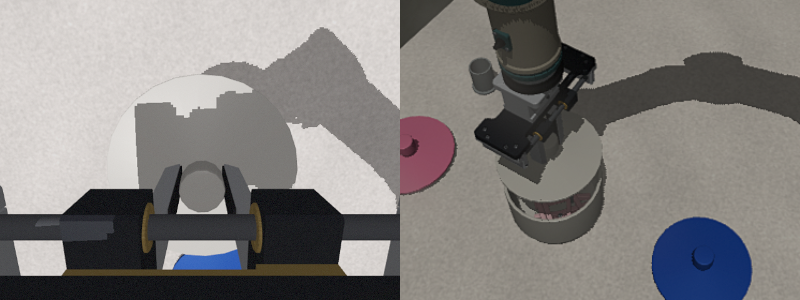

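The lid hangs level over the pot, centred within about 2 mm. I add 1.5 mm in y and lower it slowly.

Emit:
move_arm(
  steps=[
    [[0, 0.06, -0.4], 0, -1],
    [[0, 0, -0.4], 0, -1],
    [[0, 0, -0.4], 0, -1],
    [[0, 0, -0.3], 0, -1],
    [[0, 0, -0.2], 0, -1],
    [[0, 0, -0.2], 0, -1],
    [[0, 0, -0.2], 0, -1],
    [[0, 0, -0.1], 0, -1],
    [[0, 0, -0.1], 0, -1],
    [[0, 0, -0.05], 0, -1],
    [[0, 0, -0.05], 0, -1],
    [[0, 0, 0], 0, -1],
    [[0, 0, 0], 0, -1],
  ],
)

```text
t: 28.85
ee_pos: [0.4711, 0.3418, 0.1242]
ee_rot: [-0.0, 1.0, -0.003, 0.0]
ft_force: [-0.3, 0.2, -2.7]
finger_gap: 0.0315
grip_force: 35.0
```

Emit:
move_arm(
  steps=[
    [[0, 0, -0.05], 0, -1],
    [[0, 0, -0.05], 0, -1],
    [[0, 0, 0], 0, -1],
    [[0, 0, 0], 0, -1],
  ],
)

```text
t: 29.18
ee_pos: [0.4712, 0.3418, 0.1218]
ee_rot: [-0.0, 1.0, -0.003, 0.0]
ft_force: [0.4, 0.7, -0.3]
finger_gap: 0.0314
grip_force: 35.0
```

Contact is at the expected height: the weight has come off at 0.1218, against a predicted 0.1217. I release and retreat.

Emit:
move_arm(
  steps=[
    [[0, 0, -0.02], 0, -1],
    [[0, 0, 0], 0, -0.2],
    [[0, 0, 0], 0, 0],
    [[0, 0, 0], 0, 0.2],
    [[0, 0, 0], 0, 0.3],
    [[0, 0, 0], 0, 0.3],
    [[0, 0, 0.3], 0, 0.3],
    [[0, 0, 0.6], 0, 0.3],
    [[0, 0, 1], 0, 0.3],
    [[0, 0, 1], 0, 0.3],
    [[0, 0, 1], 0, 0.3],
    [[0, 0, 1], 0, 0.3],
    [[0, -1, 1], 0, 0.3],
    [[0, -1, 0], 0, 0.3],
    [[0, -1, 0], 0, 0.3],
    [[0, -1, 0], 0, 0.3],
    [[0, -1, 0], 0, 0.3],
    [[0, -1, 0], 0, 0.3],
    [[0, 0, 0], 0, 0.3],
    [[0, 0, 0], 0, 0.3],
  ],
)

```text
t: 30.85
ee_pos: [0.4713, 0.1904, 0.2692]
ee_rot: [-0.0, 1.0, -0.004, 0.0]
ft_force: [0.4, 0.3, -0.4]
finger_gap: 0.0609
grip_force: 0.0
```

Run:
```python
from pegs import *
from circ import *
S=cam('scene'); T=cam('side')
print(telemetry.get_state()['t'],telemetry.get_state()['ft_force'])
for n,C in (('scene',S),('side',T)):
    P=edges(C,[.471,.340],.068,.088,.105,sign=-1,thr=12); q,m=fit(P,.078); q2,_=fit(P); print(n,len(P),q[:2].round(4),m.round(5),'free',q2.round(4)); show(C)
    k=proj(C,[.471,.340,.142]); print('knob expected',k)
a=S['img'][240:360,370:530]; b=T['img'][290:440,160:360]
save('end',np.hstack([cv2.resize(a,(400,300),interpolation=2),cv2.resize(b,(400,300),interpolation=2)]))
```

```text
30.95 [ 0.29330846  0.23811322 -1.07786129]
scene 62 [0.4706 0.3429] 0.00043 free [0.4705 0.3428 0.0783]
[224. 209.] 149 c [ 0.473 -0.354] ang 3.136 L 0.09 w 0.036 0.019
[201. 238.] 140 c [ 0.6002 -0.3107] ang 0.559 L 0.094 w 0.032 0.017
[387. 416.] 4267 c [0.7464 0.3937] ang 0.507 L 0.159 w 0.121 0.121
knob expected [440.29378788 280.78151096]
side 47 [0.4702 0.3414] 0.0002 free [0.469  0.3424 0.0768]
[353. 158.] 113 c [ 0.6013 -0.3132] ang 0.543 L 0.089 w 0.027 0.012
[402. 164.] 119 c [ 0.4749 -0.358 ] ang -3.137 L 0.089 w 0.029 0.015
[107. 344.] 4748 c [0.7513 0.3935] ang -0.683 L 0.158 w 0.123 0.12
knob expected [239.16798925 350.74824177]
```

View pics/end.png

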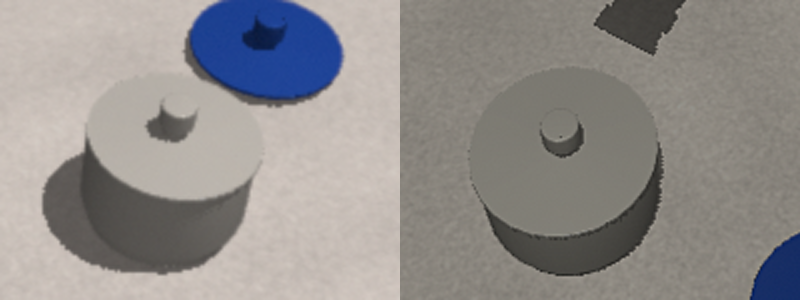

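The lid sits level and centred: its centre is within about 1.5 mm of the pot's in each camera, at the seated height. The two spare pegs have not moved, and the arm is clear.

```bash
python3 -c "
from station import workorder; print(workorder.sign_off())"
```

```text
the job is handed in; nothing more can be done
None
```

The job is handed in at about 31 s: the pot holds four pegs with the lid seated level, the two spare pegs have not moved, and the arm never went near the funnel or pole cap; sign-off returned no verdict.

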